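# Fetch the rear pastry mould from a crowded hook

## Robot

A 6-joint arm with a two-finger parallel gripper is mounted at the origin on the work surface. World frame = base frame: x ahead of the robot, y to its left, z up, the work surface at z = 0. Lengths are in mm, angles in rad, forces in N, time in s.
With the tool pointing down it reaches from about 350 to 975 mm from the base axis. Payload 7.1 kg.
Tool frame: the origin (TCP) lies between the finger pads; the fingertips stand 19 mm ahead of it and the grasp point (between the pads) is the TCP (ctrl.finger_overhang is the distance from the TCP to the fingertips, in mm); z points along the fingers, y is the line along which they close (so a half turn about z gives the same grasp; the last joint's range is limited). The gripper opens to 88 mm and grips with 3 to 60 N. Pads are 20 mm wide; open, the fingers measure 115 mm over their backs; the gripper's body (75 mm by 178 mm) begins 61 mm behind the grasp point.
Start: joints at [1.264, 0.423, 1.63, -0, 1.089, -0.019], TCP at [177.37, 599.287, 241.675] pointing down, gripper open.
Joint ranges: [-3, 3], [-0.9, 2.11], [0.09, 2.58], [-1.31, 4.45], [0.11, 2.69], [-2.54, 2.54]. Speed limits (rad/s): [2.39, 2.39, 3.01, 3.14, 3.14, 3.14].

## Interface

Orientations are given as a rotation vector (axis times angle).
In Python, from workcell import ctrl gives the robot as it stands. The module is installed in compiled form; this text tells all that it offers.
- The arm moves only by the tool arm_command, never from a script. Its argument "rows" is one flat list of numbers, 7 for each row, row after row: the turn, a rotation vector about the tool's x, y, z scaled (see below), then the shift along the tool's x, y, z scaled (see below), then the opening, from -1 (shut) to 1 (fully open). A call has 1 to 5 rows; each row is the pose to reach, as a shift and turn from the pose commanded when the call began, along the tool's axes at that moment, turning the shorter way round; what a row does not reach only later rows make up. The controller multiplies each number of a shift by 80 mm and each number of a turn by 180 degrees. A row lasts 1/10 s, in which the tool goes at most 50 mm and 8.59 degrees, less where a joint would pass 70% of its speed; a pose out of reach is approached as far as the arm can. A call with a number of a shift or a turn outside -1 to 1 is refused whole. A call with a gripper value outside its range is refused whole. The fingers move at their own pace and stop on an object; the grip force is fixed at half the most. Time passes only in rows, so rows that repeat a pose let the fingers close. It gives the time, the measured TCP pose, the force, the opening and the grip force at its end, in the units of the state.
- ctrl.get_obs(): the state, without advancing time (a new reading comes with each control period).
- ctrl.get_image(name): name is "scene" or "top"; returns (picture, depth): 420x560x3 uint8, red, green, blue; 420x560 float32, mm along the optical axis (not along the pixel's ray), 0 where there is no reading.
- ctrl.camera_params(name): a dict with "camera_matrix" (3x3 intrinsics, pixels), "world_to_cam" (4x4, takes a point from world to camera coordinates). Camera axes: x right, y down, z forward; pixel columns grow to the right and rows downward; lengths in mm; the calibration is good to about 2 mm. A picture is of the moment at which its call begins. camera_params takes no time and is no camera call.
- ctrl.close_job(): hands the job in; it is judged then, once.
The state is a dict: "t": time; "qpos": joint angles; "qvel": joint speeds; "joint_torque": joint torques, N m; "ee_pos": TCP position; "orientation": TCP orientation; "ft_force": force on the tool from outside, world axes, zero at the start; "moment": the same for the moment, N m; "width": finger opening in mm; "grasp_force": force on a finger pad.
Only numpy, scipy, OpenCV 4.12 (cv2) and the standard library are available. Lean on these libraries where they do the work, as an engineer would, in place of code of your own. Each camera call takes 0.05 s, during which the arm holds its last target. There are 200 camera calls.

## Task

The square pastry mould is needed, but it hangs at the back of the crowded hook. One at a time, hang the two moulds in front of it (round and flower-shaped) on the spare hook and leave them there, then take the square mould off and stand it upright in the narrow metal holder, blade down on the holder's floor. Do not drop any mould, let go of all of them at the end, and do not disturb the jars, pastries, bowl and brush on the counter.

Things in the scene. Friction and masses are not known exactly. Their poses are not given: they have to be found in the camera images.
- crowded_hook: Fixed steel stand, origin at the foot of its 16 mm post. Its hook arm, a level 10 mm rod with its axis 240 mm up, runs 135 mm from the post axis along the stand's -x (to the robot). All three moulds hang on it, their hole centres about 30, 70 and 110 mm from the post axis and 10 mm below the arm's axis. On the left or the right, yaw within 15 degrees.
- crowded_hook_tip (a point): End of the arm of the crowded hook, 145 mm from the post axis, turned up 6 mm above the arm's axis (rod top here 251 mm high; the post ends 253 mm high). A mould comes off only over it: lift the mould about 13 mm, then draw it along the stand's -x.
- spare_hook: Fixed steel stand, origin at the foot of its 16 mm post. Its hook arm, a level 10 mm rod with its axis 240 mm up, runs 135 mm from the post axis along the stand's -x (to the robot). It is empty, on the other side; room for moulds for example at 40 and 90 mm from the post axis.
- spare_hook_tip (a point): End of the arm of the spare hook, 145 mm from the post axis, turned up 6 mm above the arm's axis (rod top here 251 mm high; the post ends 253 mm high). A mould goes on over it and then hangs with its hole centre 10 mm below the arm's axis.
- square_mould: Plain pale wooden mould with a darker recess, a paddle 14 mm thick (x), 202 mm long (z), about 160 g. Origin: centre of its hanging hole (30 mm diameter, axis x, in a 48 x 48 mm block). Above the block a grip tongue 24 mm wide (y), z = 24 to 68 mm; below it the neck and the blade. Its blade is a square of 84 x 84 mm with a flat lower edge at z = -134 mm. It always hangs rearmost, nearest the post.
- square_mould_foot (a point): Middle of the flat lower edge of the square mould, 134 mm below its hole centre.
- round_mould: Plain pale wooden mould with a darker recess, a paddle 14 mm thick (x), 202 mm long (z), about 160 g. Origin: centre of its hanging hole (30 mm diameter, axis x, in a 48 x 48 mm block). Above the block a grip tongue 24 mm wide (y), z = 24 to 68 mm; below it the neck and the blade. Its blade is a disc of 84 mm diameter, its lowest point at z = -134 mm. It hangs in the front or the middle place.
- flower_mould: Plain pale wooden mould with a darker recess, a paddle 14 mm thick (x), 202 mm long (z), about 160 g. Origin: centre of its hanging hole (30 mm diameter, axis x, in a 48 x 48 mm block). Above the block a grip tongue 24 mm wide (y), z = 24 to 68 mm; below it the neck and the blade. Its blade is a six-lobed flower about 85 mm across, its lowest point at z = -134.5 mm. It hangs in the front or the middle place.
- holder: Narrow open-topped sheet metal holder fixed on the counter, 34 x 104 mm outside, walls 3 mm, 72 mm tall, on an 60 x 112 mm foot plate. Origin: centre of its underside on the counter. Its slot is 28 mm along its x and 98 mm along its y; the slot's floor is 5 mm above the origin.
- jar_left: Bystander: clear jar of biscuits with an orange lid, 80 mm diameter, 118 mm tall, origin at the centre of its underside.
- jar_right: Bystander: the same kind of jar on the right side, 80 mm diameter, 118 mm tall, origin at the centre of its underside.
- pastry_mid: Bystander: round pastry, 62 mm diameter, 34 mm tall, between the hook stands, origin at the centre of its underside.
- pastry_side: Bystander: round pastry, 62 mm diameter, 34 mm tall, on the right, origin at the centre of its underside.
- bowl: Bystander: white bowl, 120 mm across the rim, 50 mm tall, on the left, origin at the centre of its underside.
- pastry_brush: Bystander: brush lying on the counter on the right, origin under its middle.
There are look-alikes about, which are no part of the job. What is shaped like the round_mould but green or pink is not meant.

How it is judged (in metres and radians):
On the way, in this order (a step that is already met when the one before it is completed fails the run):
1. the first front mould hangs on the spare hook, let go (((x of round_mould in the frame of spare_hook between -0.145 and -0.008 m and y of round_mould in the frame of spare_hook between -0.015 and 0.015 m and z of round_mould in the frame of spare_hook between 0.218 and 0.244 m and angle between round_mould's own z axis and vertical below 0.35 rad and linear speed of round_mould below 0.05 m/s and contact force between round_mould and the fingers below 0.1 N) or (x of flower_mould in the frame of spare_hook between -0.145 and -0.008 m and y of flower_mould in the frame of spare_hook between -0.015 and 0.015 m and z of flower_mould in the frame of spare_hook between 0.218 and 0.244 m and angle between flower_mould's own z axis and vertical below 0.35 rad and linear speed of flower_mould below 0.05 m/s and contact force between flower_mould and the fingers below 0.1 N))), for 0.1 s.
2. both front moulds hang on the spare hook, let go (x of round_mould in the frame of spare_hook between -0.145 and -0.008 m and y of round_mould in the frame of spare_hook between -0.015 and 0.015 m and z of round_mould in the frame of spare_hook between 0.218 and 0.244 m and angle between each of round_mould, flower_mould's own z axis and vertical below 0.35 rad and linear speed of each of round_mould, flower_mould below 0.05 m/s and contact force between each of round_mould, flower_mould and the fingers below 0.1 N and x of flower_mould in the frame of spare_hook between -0.145 and -0.008 m and y of flower_mould in the frame of spare_hook between -0.015 and 0.015 m and z of flower_mould in the frame of spare_hook between 0.218 and 0.244 m), for 0.1 s.
3. the square mould is off the crowded hook (horizontal distance between square_mould and crowded_hook above 0.165 m).
At the end, for the whole second after the job is handed in: Round and flower moulds hang still on the spare hook (hole centre within 15 mm sideways of the arm, between post and tip); the square mould stands at rest in the holder, lower edge within 9 mm of the slot floor. Each leans under 20 degrees and is released (all of step 2 and x of square_mould_foot in the frame of holder between -0.014 and 0.014 m and y of square_mould_foot in the frame of holder between -0.016 and 0.016 m and z of square_mould_foot in the frame of holder below 0.014 m and angle between square_mould's own z axis and vertical below 0.35 rad and linear speed of square_mould below 0.03 m/s); the robot touches nothing.
It fails at once if a bystander (jar, pastry, bowl or brush) is shifted by more than 4 cm (distance of any of jar_left, jar_right, pastry_mid, pastry_side, bowl, pastry_brush from where it was at the start of the episode above 0.04 m).
It fails at once if a jar or the bowl is tipped by more than about 30 degrees (angle between any of jar_left, jar_right, bowl's own z axis and vertical above 0.5 rad).
It fails at once if the round mould is dropped (falls freely by about 25 mm or more) (contact force between round_mould and the fingers below 0.05 N and linear speed of round_mould above 0.7 m/s).
It fails at once if the flower mould is dropped (falls freely by about 25 mm or more) (contact force between flower_mould and the fingers below 0.05 N and linear speed of flower_mould above 0.7 m/s).
It fails at once if the square mould is dropped (falls freely by about 25 mm or more) (contact force between square_mould and the fingers below 0.05 N and linear speed of square_mould above 0.7 m/s).
It also fails if it takes over 72 s, if anything falls off the work surface, if the arm or the gripper's body presses on something with over 40 N, if the wrist force passes 120 N, or if a joint passes its speed limit or range.

## Working session

There is one attempt and no reset: what is moved stays moved. The work goes in short steps, Python scripts to look and compute and a tool call to move; the robot and the scene stay as the last step left them, time stands still between calls to the robot, and variables do not carry over. Pictures are saved under pics/ and viewed, at most 10 in all, crops included, and the job is handed in when it is done.

Besides the shell and the picture viewer there is one more tool, called after "Request:" by a JSON object that holds its "name" and its "arguments", one argument or row to a line. arm_command: Moves the arm, as the interface text tells. Shifts and turns lie within -1 to 1; 1 stands for 80 mm of shift or 180 degrees of turn. Its arguments: {"type":"object","properties":{"rows":{"type":"array","items":{"type":"number"}}},"required":["rows"]}

```bash
mkdir -p pics
cat > h.py <<'E'
import numpy as np,cv2
from scipy.spatial.transform import Rotation as R
from workcell import ctrl
def grab(n,f=None):
    im,d=ctrl.get_image(n)
    if f: cv2.imwrite('pics/'+f,im[:,:,::-1])
    p=ctrl.camera_params(n); K=np.array(p['camera_matrix']);T=np.array(p['world_to_cam'])
    v,u=np.mgrid[:420,:560]
    c=np.stack([(u-K[0,2])/K[0,0]*d,(v-K[1,2])/K[1,1]*d,d],-1)
    W=(c-T[:3,3])@T[:3,:3]
    W[d==0]=np.nan
    return im,d,W,K,T
E
python3 - <<'E'
from h import *
for n in('scene','top'):
    im,d,W,K,T=grab(n,n+'0.png'); np.savez(n+'0.npz',im=im,d=d,W=W,K=K,T=T)
    print(n,K.round(1).tolist(),(-T[:3,:3].T@T[:3,3]).round(),T[:3,:3].round(2).tolist())
o=ctrl.get_obs();print(o)
print(ctrl.finger_overhang)
E
```

```text
scene [[379.5, 0.0, 283.1], [0.0, 379.5, 204.2], [0.0, 0.0, 1.0]] [1026.  207. 1013.] [[-0.37, 0.93, 0.0], [0.79, 0.31, -0.53], [-0.49, -0.19, -0.85]]
top [[428.8, 0.0, 282.9], [0.0, 428.8, 206.9], [0.0, 0.0, 1.0]] [ 367.   15. 1234.] [[0.03, -1.0, 0.01], [-0.99, -0.03, -0.14], [0.14, -0.01, -0.99]]
{'t': 0.1, 'qpos': array([ 1.26400308e+00,  4.23775702e-01,  1.63059467e+00, -1.36166924e-05,
        1.08858590e+00, -1.89878272e-02]), 'qvel': array([-0.00082449, -0.00076749, -0.00233083,  0.00029811, -0.00130918,
       -0.0001563 ]), 'joint_torque': array([ 7.29930071e-05, -5.45613205e+01, -2.74322551e+01,  6.46150019e-02,
        1.87630806e-02, -3.61062212e-05]), 'ee_pos': array([177.2360295 , 598.85737115, 240.97979138]), 'orientation': array([-4.50485082e-01, -3.10891436e+00,  2.11654060e-03]), 'ft_force': array([-0.92070597,  0.73386845,  0.13874866]), 'moment': array([0.00164455, 0.02873156, 0.09056807]), 'grasp_force': 0.0, 'width': 87.93257465107172}
19.0
```

View pics/scene0.png

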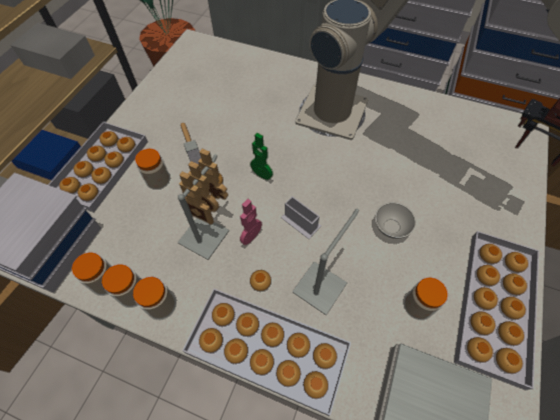

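View pics/top0.png

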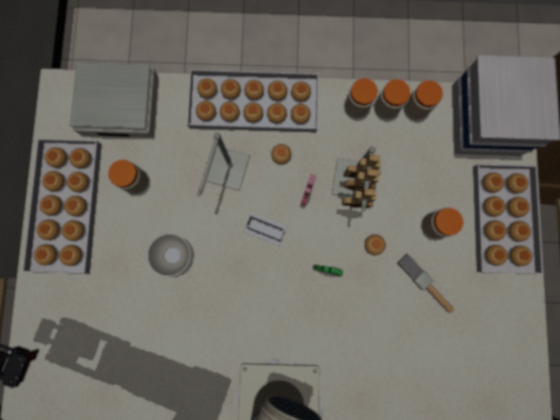

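The scene view shows the moulds on the right stand (~205,190). The spare stand is at (320,285) and the holder at (300,215). The look-alikes are pink (250,222) and green (260,158), both on the counter. In the top view the moulds are at (362,180), the spare hook at (220,165) and the holder at (266,229).

Run:
```python
import numpy as np,cv2
D={n:np.load(n+'0.npz') for n in('scene','top')}
a=cv2.resize(D['scene']['im'][110:260,150:290],None,fx=4,fy=4,interpolation=2)
b=cv2.resize(D['top']['im'][130:245,300:400],None,fx=5,fy=5,interpolation=2)
b=cv2.resize(b,(int(b.shape[1]*600/b.shape[0]),600)); a=cv2.resize(a,(400,int(a.shape[0]*400/a.shape[1])))
c=np.zeros((600,800,3),np.uint8);c[:a.shape[0],:400]=a;b=b[:,:400];c[:b.shape[0],400:400+b.shape[1]]=b
cv2.imwrite('pics/crop0.png',c[:,:,::-1])
for n in D:
    W=D[n]['W'];z=W[...,2]
    print(n,'zmed',np.nanmedian(z))
    for name,lo,hi,x,y in(('spare rod',225,262,(450,800),(50,300)),('crowd high',225,320,(350,900),(-330,-100)),('holder',50,90,(380,560),(-20,120))):
        m=(z>lo)&(z<hi)&(W[...,0]>x[0])&(W[...,0]<x[1])&(W[...,1]>y[0])&(W[...,1]<y[1])
        P=W[m]
        print(n,name,len(P))
        if len(P)>3:
            print(P.min(0).round(),P.max(0).round(),P.mean(0).round(1))
            q=P[:,:2].astype(np.float32)
            print(cv2.minAreaRect(q))
```

```text
scene zmed -1.0442917230407025
scene spare rod 306
[534. 160. 225.] [686. 206. 254.] [619.4 182.3 243.4]
((610.0371704101562, 185.72671508789062), (15.391681671142578, 157.4740753173828), 74.80924224853516)
scene crowd high 1006
[ 508. -223.  225.] [ 664. -161.  300.] [ 591.6 -188.2  261.6]
((585.8998413085938, -191.84925842285156), (49.526344299316406, 156.59642028808594), 81.65142822265625)
scene holder 327
[449.  -1.  50.] [514. 106.  75.] [481.7  52.5  63.4]
((480.91998291015625, 52.76923370361328), (105.85298156738281, 37.06108856201172), 70.14469146728516)
top zmed -0.3647665475151566
top spare rod 301
[532. 160. 227.] [686. 207. 254.] [612.6 183.2 243.8]
((609.0455322265625, 186.55361938476562), (16.70063018798828, 157.95248413085938), 75.13569641113281)
top crowd high 819
[ 508. -220.  225.] [ 662. -162.  302.] [ 584.5 -188.9  264.9]
((584.71630859375, -191.3620147705078), (48.667083740234375, 155.50936889648438), 81.91832733154297)
top holder 163
[448.  -2.  50.] [512. 105.  77.] [481.2  53.4  67.9]
((480.81414794921875, 52.559837341308594), (103.51504516601562, 34.46590805053711), 69.95361328125)
```

View pics/crop0.png

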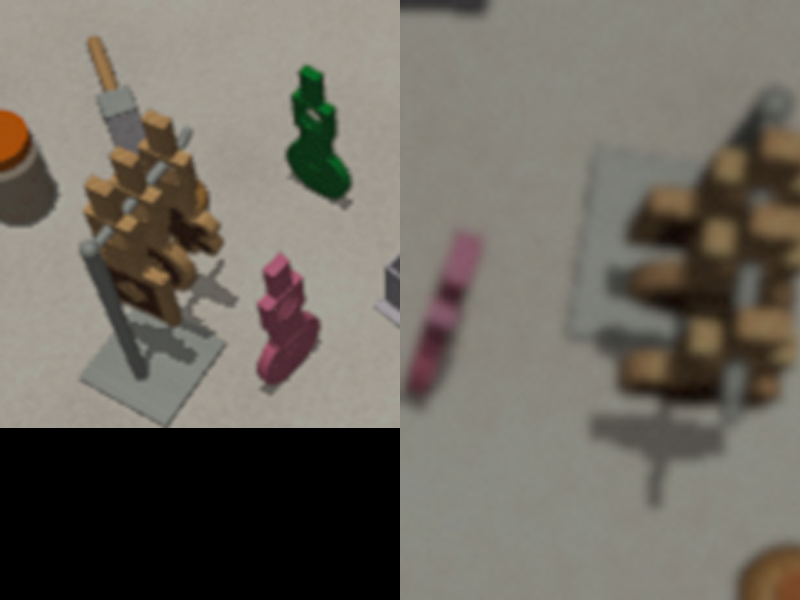

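The crop shows three pale wooden moulds on the right stand: square next to the post, the other two in front. The pink and green look-alikes stand on the counter, apart from these. Next I fit the geometry.

Run:
```python
from h import *
from scipy import ndimage
D={n:np.load(n+'0.npz') for n in('scene','top')}
def sel(W,lo,hi,x,y):
    z=W[...,2]; return (z>lo)&(z<hi)&(W[...,0]>x[0])&(W[...,0]<x[1])&(W[...,1]>y[0])&(W[...,1]<y[1])
for n in D:
    W=D[n]['W']; im=D[n]['im'].astype(int)
    P=W[sel(W,238,250,(450,800),(50,300))]
    l=cv2.fitLine(P[:,:2].astype(np.float32),cv2.DIST_HUBER,0,.01,.01).ravel();d=l[:2]*np.sign(l[0])
    s=(P[:,:2]-l[2:])@d; A=W[sel(W,228,262,(450,800),(50,300))];sa=(A[:,:2]-l[2:])@d
    print(n,'spare yaw',np.degrees(np.arctan2(d[1],d[0])).round(1),'near end',(l[2:]+d*sa.min()).round(1),'far',(l[2:]+d*sa.max()).round(1),'z med',np.median(P[:,2]))
    m=sel(W,272,310,(350,900),(-330,-100)); L,k=ndimage.label(m)
    for i in range(1,k+1):
        Q=W[L==i]
        if len(Q)<8: continue
        top=Q[Q[:,2]>Q[:,2].max()-8]
        print(n,'tongue',len(Q),'top',top.mean(0).round(1),top[:,:2].min(0).round(),top[:,:2].max(0).round(),'zmax',Q[:,2].max().round(1),cv2.minAreaRect(top[:,:2].astype(np.float32)))
    g=(im[...,1]-im[...,0]>30)&(W[...,0]>200); p=(im[...,0]-im[...,1]>40)&(im[...,2]-im[...,1]>15)&(W[...,0]>200)
    for c,m in(('green',g),('pink',p)):
        Q=W[m]; print(c,len(Q),np.nanpercentile(Q,2,0).round(),np.nanpercentile(Q,98,0).round())
    gray=(im.max(-1)-im.min(-1)<22)
    P=W[sel(W,232,258,(450,800),(-330,-100))&gray]; r=cv2.minAreaRect(P[:,:2].astype(np.float32));
    l=cv2.fitLine(P[:,:2].astype(np.float32),cv2.DIST_HUBER,0,.01,.01).ravel();d=l[:2]*np.sign(l[0]);s=(P[:,:2]-l[2:])@d
    print('crowd yaw',len(P),np.degrees(np.arctan2(d[1],d[0])).round(1),'near',(l[2:]+d*s.min()).round(1),'far',(l[2:]+d*s.max()).round(1))
o=ctrl.get_obs(); print(R.from_rotvec(o['orientation']).as_matrix().round(3).tolist())
```

```text
scene spare yaw -13.7 near end [533.3 203.4] far [686.3 166.1] z med 243.78694096764056
scene tongue 107 top [ 545.  -185.4  296.4] [ 537. -197.] [ 552. -174.] zmax 300.4 ((544.4757690429688, -185.6823272705078), (23.407075881958008, 14.61129379272461), 88.34634399414062)
scene tongue 111 top [ 589.6 -191.2  296.4] [ 582. -204.] [ 596. -180.] zmax 299.8 ((588.8972778320312, -192.38760375976562), (24.00163459777832, 14.74136734008789), 87.78244018554688)
scene tongue 113 top [ 623.9 -195.8  296.6] [ 615. -208.] [ 631. -185.] zmax 299.9 ((623.5030517578125, -196.08169555664062), (23.086912155151367, 14.258564949035645), 81.927490234375)
green 500 [ 364. -154.   19.] [383. -90. 201.]
pink 103 [568. -77.  57.] [624. -53. 204.]
crowd yaw 163 -7.8 near [ 508.5 -179.4] far [ 663.7 -200.6]
top spare yaw -14.0 near end [531.8 203.4] far [685.1 165.1] z med 243.39369423419504
top tongue 101 top [ 621.9 -196.5  297.6] [ 615. -208.] [ 629. -185.] zmax 301.6 ((621.7798461914062, -196.49977111816406), (23.248212814331055, 14.580214500427246), 87.56529998779297)
top tongue 99 top [ 587.8 -191.9  297.3] [ 580. -203.] [ 595. -180.] zmax 300.3 ((588.1414794921875, -192.00572204589844), (22.57590675354004, 14.248438835144043), 86.24915313720703)
top tongue 97 top [ 543.1 -185.2  297.6] [ 536. -197.] [ 551. -174.] zmax 301.8 ((543.3815307617188, -185.3079376220703), (23.369596481323242, 13.540345191955566), 83.92418670654297)
green 119 [ 359. -145.   67.] [377. -91. 204.]
pink 15 [568. -68. 158.] [593. -57. 205.]
crowd yaw 172 -7.3 near [ 507.8 -180.2] far [ 662. -200.]
[[-0.959, 0.284, -0.0], [0.284, 0.959, -0.001], [0.0, -0.001, -1.0]]
```

Request:
{"name": "arm_command", "arguments": {
  "rows": [0, 0, 0, 0, 0, -0.65, 1, 0, 0, 0, -0.8, -0.9, -0.65, 1, 0, 0, 0, -0.8, -0.9, -0.65, 1, 0, 0, 0, -0.8, -0.9, -0.65, 1]
}}

```text
t: 0.5
ee_pos: [219.4, 507.9, 293.5]
orientation: [0.454, 3.108, -0.004]
ft_force: [-0.5, 0.8, 1.0]
width: 88.0
grasp_force: 0.0
```

Request:
{"name": "arm_command", "arguments": {
  "rows": [0, 0, 0, -0.8, -0.9, -0.65, 1, 0, 0, 0, -0.8, -0.9, -0.65, 1, 0, 0, 0, -0.8, -0.9, -0.65, 1]
}}

```text
t: 0.8
ee_pos: [260.6, 423.3, 347.9]
orientation: [0.453, 3.107, 0.003]
ft_force: [-0.5, 0.2, -0.2]
width: 88.2
grasp_force: 0.0
```

Request:
{"name": "arm_command", "arguments": {
  "rows": [0, 0, 0, -0.8, -0.9, 0, 1, 0, 0, 0, -0.8, -0.9, 0, 1, 0, 0, 0, -0.8, -0.9, 0, 1]
}}

```text
t: 1.1
ee_pos: [301.2, 334.7, 345.3]
orientation: [0.456, 3.108, -0.002]
ft_force: [0.1, 0.8, -0.3]
width: 88.3
grasp_force: 0.0
```

Request:
{"name": "arm_command", "arguments": {
  "rows": [0, 0, 0, -0.8, -0.9, 0, 1, 0, 0, 0, -0.8, -0.9, 0, 1, 0, 0, 0, -0.8, -0.9, 0, 1]
}}

```text
t: 1.4
ee_pos: [342.4, 248.1, 345.4]
orientation: [0.457, 3.108, -0.001]
ft_force: [-0.4, -0.4, -1.0]
width: 88.1
grasp_force: 0.0
```

Request:
{"name": "arm_command", "arguments": {
  "rows": [0, 0, 0, -0.8, -0.9, 0, 1, 0, 0, 0, -0.8, -0.9, 0, 1, 0, 0, 0, -0.8, -0.9, 0, 1]
}}

```text
t: 1.7
ee_pos: [383.8, 161.3, 345.5]
orientation: [0.457, 3.108, -0.001]
ft_force: [-0.3, -0.1, 0.3]
width: 88.2
grasp_force: 0.0
```

Request:
{"name": "arm_command", "arguments": {
  "rows": [0, 0, 0, -0.8, -0.9, 0, 1, 0, 0, 0, -0.8, -0.9, 0, 1, 0, 0, 0, -0.8, -0.9, 0, 1]
}}

```text
t: 2.0
ee_pos: [425.0, 74.5, 345.5]
orientation: [0.456, 3.108, -0.0]
ft_force: [0.3, -0.0, -0.8]
width: 87.6
grasp_force: 0.0
```

Request:
{"name": "arm_command", "arguments": {
  "rows": [0, 0, 0, -0.8, -0.9, 0, 1, 0, 0, 0, -0.8, -0.9, 0, 1, 0, 0, 0, -0.8, -0.9, 0, 1]
}}

```text
t: 2.3
ee_pos: [466.2, -12.4, 345.4]
orientation: [0.455, 3.108, -0.0]
ft_force: [-0.8, -0.5, -0.3]
width: 87.9
grasp_force: 0.0
```

Request:
{"name": "arm_command", "arguments": {
  "rows": [0, 0, 0, -0.8, -0.9, 0, 1, 0, 0, 0, -0.8, -0.9, 0, 1, 0, 0, 0, -0.8, -0.9, 0, 1]
}}

```text
t: 2.6
ee_pos: [507.2, -99.3, 345.3]
orientation: [0.453, 3.108, -0.0]
ft_force: [0.0, 0.3, 0.6]
width: 87.9
grasp_force: 0.0
```

Request:
{"name": "arm_command", "arguments": {
  "rows": [0, 0, -0.05, -0.8, -0.9, 0, 1, 0, 0, -0.05, -0.8, -0.9, 0, 1, 0, 0, -0.05, -0.8, -0.9, 0, 1, 0, 0, -0.05, -0.8, -0.9, 0, 1]
}}

```text
t: 3.0
ee_pos: [546.2, -183.5, 344.8]
orientation: [-0.205, -3.133, -0.003]
ft_force: [-0.6, -0.1, 0.2]
width: 87.8
grasp_force: 0.0
```

Request:
{"name": "arm_command", "arguments": {
  "rows": [0, 0, 0, 0.03, -0.03, 0.3, 1, 0, 0, 0, 0.03, -0.03, 0.55, 1, 0, 0, 0, 0.03, -0.03, 0.84, 1, 0, 0, 0, 0.03, -0.03, 0.84, 1]
}}

```text
t: 3.4
ee_pos: [541.1, -184.2, 275.7]
orientation: [-0.202, -3.129, -0.004]
ft_force: [-0.2, -0.5, 1.0]
width: 87.7
grasp_force: 0.0
```

Request:
{"name": "arm_command", "arguments": {
  "rows": [0, 0, 0, 0, 0, 0, -1, 0, 0, 0, 0, 0, 0, -1, 0, 0, 0, 0, 0, 0, -1, 0, 0, 0, 0, 0, 0, -1, 0, 0, 0, 0, 0, 0, -1]
}}

```text
t: 3.9
ee_pos: [543.2, -187.7, 279.1]
orientation: [0.205, 3.134, -0.0]
ft_force: [-0.2, -0.5, -0.4]
width: 51.0
grasp_force: 0.0
```

Request:
{"name": "arm_command", "arguments": {
  "rows": [0, 0, 0, 0, 0, 0, -1, 0, 0, 0, 0, 0, 0, -1, 0, 0, 0, 0, 0, 0, -1, 0, 0, 0, 0, 0, 0, -1, 0, 0, 0, 0, 0, 0, -1]
}}

```text
t: 4.4
ee_pos: [543.1, -187.6, 278.5]
orientation: [0.205, 3.135, 0.0]
ft_force: [0.1, -0.8, 0.4]
width: 24.2
grasp_force: 30.0
```

Request:
{"name": "arm_command", "arguments": {
  "rows": [0, 0, 0, 0, 0, -0.08, -1, 0, 0, 0, 0, 0.03, -0.16, -1, 0, 0, 0, 0, 0.03, -0.16, -1, 0, 0, 0, 0, 0.03, -0.16, -1]
}}

```text
t: 4.8
ee_pos: [543.5, -185.2, 291.6]
orientation: [0.205, 3.134, -0.0]
ft_force: [-0.4, 0.1, -0.8]
width: 23.5
grasp_force: 30.0
```

Request:
{"name": "arm_command", "arguments": {
  "rows": [0, 0, 0, 0.1, 0, 0, -1, 0, 0, 0, 0.3, 0, 0, -1, 0, 0, 0, 0.5, 0, 0, -1, 0, 0, 0, 0.7, 0, 0, -1, 0, 0, 0, 0.85, 0, 0, -1]
}}

```text
t: 5.3
ee_pos: [474.4, -176.0, 291.0]
orientation: [-0.205, -3.134, -0.0]
ft_force: [0.1, -0.5, -0.9]
width: 23.8
grasp_force: 30.0
```

Request:
{"name": "arm_command", "arguments": {
  "rows": [0, 0, 0, 0.01, 0.1, 0, -1, 0, 0, 0, 0.02, 0.4, 0, -1, 0, 0, 0, 0.04, 0.7, 0, -1, 0, 0, 0, 0.04, 0.97, 0, -1]
}}

```text
t: 5.7
ee_pos: [483.2, -97.8, 291.4]
orientation: [0.206, 3.134, 0.0]
ft_force: [-0.2, -0.1, -0.9]
width: 23.8
grasp_force: 30.0
```

Request:
{"name": "arm_command", "arguments": {
  "rows": [0, 0, 0, 0.01, 0.3, 0, -1, 0, 0, 0, 0.02, 0.6, 0, -1, 0, 0, 0, 0.04, 0.97, 0, -1]
}}

```text
t: 6.0
ee_pos: [490.3, -20.5, 291.4]
orientation: [0.206, 3.134, 0.0]
ft_force: [0.3, -0.0, -1.2]
width: 23.4
grasp_force: 30.0
```

Request:
{"name": "arm_command", "arguments": {
  "rows": [0, 0, 0, 0.01, 0.3, 0, -1, 0, 0, 0, 0.02, 0.6, 0, -1, 0, 0, 0, 0.04, 0.97, 0, -1]
}}

```text
t: 6.3
ee_pos: [497.2, 57.1, 291.4]
orientation: [0.206, 3.134, 0.0]
ft_force: [-0.3, 0.2, -0.5]
width: 24.0
grasp_force: 30.0
```

Request:
{"name": "arm_command", "arguments": {
  "rows": [0, 0, 0, 0.01, 0.3, 0, -1, 0, 0, 0, 0.02, 0.6, 0, -1, 0, 0, 0, 0.04, 0.97, 0, -1]
}}

```text
t: 6.6
ee_pos: [504.0, 134.5, 291.3]
orientation: [0.205, 3.134, 0.0]
ft_force: [0.3, 0.1, -1.7]
width: 23.5
grasp_force: 30.0
```

Request:
{"name": "arm_command", "arguments": {
  "rows": [0, 0, 0.015, 0.01, 0.3, 0, -1, 0, 0, 0.025, 0.02, 0.6, 0, -1, 0, 0, 0.035, 0.04, 0.8, 0, -1, 0, 0, 0.035, 0.04, 0.97, 0, -1, 0, 0, 0.035, 0.04, 0.97, 0, -1]
}}

```text
t: 7.1
ee_pos: [510.9, 212.1, 291.2]
orientation: [0.373, 3.119, 0.001]
ft_force: [0.3, -0.3, -1.8]
width: 23.9
grasp_force: 30.0
```

```bash
cat > m.py <<'E'
from h import *
from scipy import ndimage
# tongues: list wooden bits above z=262; coords in hook frames
S=dict(spare=((678,167.5),-13.9),crowd=((655,-199.3),-7.6))
for n in('top','scene'):
    im,d,W,K,T=grab(n,None); im=im.astype(int)
    m=(W[...,2]>262)&(W[...,2]<330)&(im[...,0]-im[...,2]>25)&(W[...,0]>350)
    L,k=ndimage.label(m)
    for i in range(1,k+1):
        Q=W[L==i]
        if len(Q)<15: continue
        c=np.array([(Q[:,j].min()+Q[:,j].max())/2 for j in(0,1)]); top=np.percentile(Q[:,2],97)
        w='spare' if c[1]>0 else 'crowd'; p,a=S[w]; r=R.from_euler('z',-a,degrees=True).as_matrix()[:2,:2]
        print(n,len(Q),'xy',c.round(1),'ztop',top.round(1),w,(r@(c-p)).round(1),'yaw',round(cv2.minAreaRect(Q[:,:2].astype(np.float32))[2],1))
o=ctrl.get_obs();print(round(o['t'],2),o['ee_pos'].round(1),R.from_rotvec(o['orientation']).as_matrix()[:,1].round(3),o['ft_force'].round(1),o['width'].round(1))
E
python3 m.py
```

```text
top 109 xy [ 621.4 -196.1] ztop 300.0 crowd [-33.7  -1.3] yaw 85.6
top 113 xy [ 587.6 -191.7] ztop 300.0 crowd [-67.9  -1.4] yaw 83.2
scene 126 xy [ 588.7 -192.3] ztop 298.7 crowd [-66.6  -1.9] yaw 83.6
scene 133 xy [ 623.4 -197.4] ztop 298.3 crowd [-31.6  -2.2] yaw 83.9
scene 199 xy [514.3 210.7] ztop 311.1 spare [-169.3    2.6] yaw 76.3Traceback (most recent call last):
  File "m.py", line 15, in <module>
    o=ctrl.get_obs();print(round(o['t'],2),o['ee_pos'].round(1),R.from_rotvec(o['orientation']).as_matrix()[:,1].round(3),o['ft_force'].round(1),o['width'].round(1))
                                                                                                                                                 ^^^^^^^^^^^^^^^^
AttributeError: 'float' object has no attribute 'round'
```

Request:
{"name": "arm_command", "arguments": {
  "rows": [0, 0, 0, 0, -0.04, 0, -1, 0, 0, 0, -0.2, -0.04, 0, -1, 0, 0, 0, -0.4, -0.04, 0, -1, 0, 0, 0, -0.65, -0.04, 0, -1, 0, 0, 0, -0.9, -0.04, 0, -1]
}}

```text
t: 7.7
ee_pos: [582.0, 189.1, 291.4]
orientation: [0.378, 3.118, 0.0]
ft_force: [-0.1, 0.4, -1.3]
width: 23.5
grasp_force: 30.0
```

Request:
{"name": "arm_command", "arguments": {
  "rows": [0, 0, 0, -0.25, 0, 0, -1, 0, 0, 0, -0.5, 0, 0, -1, 0, 0, 0, -0.7, 0, 0, -1, 0, 0, 0, -0.76, 0, 0, -1, 0, 0, 0, -0.76, 0, 0, -1]
}}

```text
t: 8.2
ee_pos: [639.9, 174.7, 290.8]
orientation: [-0.379, -3.118, 0.0]
ft_force: [0.1, 0.5, -1.0]
width: 24.1
grasp_force: 30.0
```

Request:
{"name": "arm_command", "arguments": {
  "rows": [0, 0, 0, 0, 0, 0.05, -1, 0, 0, 0, 0, 0, 0.1, -1, 0, 0, 0, 0, 0, 0.15, -1, 0, 0, 0, 0, 0, 0.16, -1, 0, 0, 0, 0, 0, 0.16, -1]
}}

```text
t: 8.7
ee_pos: [638.6, 175.8, 278.6]
orientation: [-0.377, -3.119, -0.0]
ft_force: [0.1, -0.4, -0.2]
width: 23.9
grasp_force: 30.0
```

```bash
sed -i "s/o\['width'\].round(1)/o['width']/" m.py; python3 m.py
```

```text
top 108 xy [ 621.5 -196.4] ztop 300.3 crowd [-33.6  -1.5] yaw 84.1
top 114 xy [ 587.8 -191.4] ztop 300.2 crowd [-67.7  -1. ] yaw 88.1
scene 127 xy [ 589.3 -192.4] ztop 298.2 crowd [-66.   -1.9] yaw 81.4
scene 133 xy [ 623.2 -196.2] ztop 298.7 crowd [-31.9  -1.2] yaw 86.0
scene 91 xy [642.1 173.3] ztop 298.2 spare [-36.3  -3. ] yaw 77.9
8.8 [638.8 175.8 278.6] [0.238 0.971 0.   ] [-0.5  0.5 -0.2] 23.823718120466484
```

Request:
{"name": "arm_command", "arguments": {
  "rows": [0, 0, 0, 0, 0, 0, 1, 0, 0, 0, 0, 0, 0, 1, 0, 0, 0, 0, 0, 0, 1, 0, 0, 0, 0, 0, 0, 1, 0, 0, 0, 0, 0, 0, 1]
}}

```text
t: 9.3
ee_pos: [638.9, 175.7, 278.5]
orientation: [0.377, 3.119, 0.0]
ft_force: [-0.1, 0.5, -0.5]
width: 60.6
grasp_force: 0.0
```

Request:
{"name": "arm_command", "arguments": {
  "rows": [0, 0, 0, 0, 0, 0, 1, 0, 0, 0, 0, 0, -0.3, 1, 0, 0, 0, 0, 0, -0.6, 1, 0, 0, 0, 0, 0, -0.84, 1, 0, 0, 0, 0, 0, -0.84, 1]
}}

```text
t: 9.8
ee_pos: [640.2, 176.0, 348.9]
orientation: [0.376, 3.114, 0.003]
ft_force: [0.7, 0.5, -0.3]
width: 87.6
grasp_force: 0.0
```

```bash
python3 m.py
```

```text
top 111 xy [ 621.7 -196.4] ztop 300.3 crowd [-33.4  -1.5] yaw 85.3
top 111 xy [ 587.6 -191.5] ztop 300.2 crowd [-67.9  -1.2] yaw 81.7
scene 127 xy [ 589.3 -192.2] ztop 298.8 crowd [-66.1  -1.7] yaw 84.8
scene 136 xy [ 623.  -196.2] ztop 298.6 crowd [-32.1  -1.1] yaw 81.2
scene 144 xy [639.5 175.3] ztop 299.4 spare [-39.3  -1.7] yaw 78.6
9.9 [638.7 175.6 345.3] [0.238 0.971 0.   ] [ 0.2  0.  -0.2] 87.72934872632743
```

Request:
{"name": "arm_command", "arguments": {
  "rows": [0, 0, 0, -0.1, -0.92, 0, 1, 0, 0, 0, -0.1, -0.92, 0, 1, 0, 0, 0, -0.1, -0.92, 0, 1]
}}

```text
t: 10.2
ee_pos: [628.1, 99.6, 343.9]
orientation: [-0.381, -3.116, 0.002]
ft_force: [-0.6, 0.7, -0.9]
width: 87.9
grasp_force: 0.0
```

Request:
{"name": "arm_command", "arguments": {
  "rows": [0, 0, 0, -0.1, -0.92, 0, 1, 0, 0, 0, -0.1, -0.92, 0, 1, 0, 0, 0, -0.1, -0.92, 0, 1]
}}

```text
t: 10.5
ee_pos: [618.7, 27.1, 344.4]
orientation: [-0.381, -3.116, 0.001]
ft_force: [0.6, 0.6, -0.6]
width: 87.8
grasp_force: 0.0
```

Request:
{"name": "arm_command", "arguments": {
  "rows": [0, 0, 0, -0.1, -0.92, 0, 1, 0, 0, 0, -0.1, -0.92, 0, 1, 0, 0, 0, -0.1, -0.92, 0, 1]
}}

```text
t: 10.8
ee_pos: [609.4, -45.5, 344.8]
orientation: [-0.38, -3.117, 0.0]
ft_force: [0.2, -0.6, -0.5]
width: 87.5
grasp_force: 0.0
```

Request:
{"name": "arm_command", "arguments": {
  "rows": [0, 0, 0, -0.1, -0.92, 0, 1, 0, 0, 0, -0.1, -0.92, 0, 1, 0, 0, 0, -0.1, -0.92, 0, 1]
}}

```text
t: 11.1
ee_pos: [600.0, -118.4, 345.0]
orientation: [-0.38, -3.118, -0.0]
ft_force: [0.4, 0.7, 0.4]
width: 87.4
grasp_force: 0.0
```

Request:
{"name": "arm_command", "arguments": {
  "rows": [0, 0, -0.035, -0.1, -0.93, 0, 1, 0, 0, -0.035, -0.1, -0.93, 0, 1, 0, 0, -0.035, -0.1, -0.93, 0, 1, 0, 0, -0.035, -0.1, -0.93, 0, 1, 0, 0, -0.035, -0.1, -0.93, 0, 1]
}}

```text
t: 11.6
ee_pos: [590.3, -190.0, 345.4]
orientation: [-0.203, -3.135, -0.001]
ft_force: [-0.0, 0.2, 0.8]
width: 87.8
grasp_force: 0.0
```

Request:
{"name": "arm_command", "arguments": {
  "rows": [0, 0, 0, 0.02, -0.02, 0.3, 1, 0, 0, 0, 0.02, -0.02, 0.55, 1, 0, 0, 0, 0.02, -0.02, 0.75, 1, 0, 0, 0, 0.02, -0.02, 0.84, 1, 0, 0, 0, 0.02, -0.02, 0.84, 1]
}}

```text
t: 12.1
ee_pos: [587.9, -192.1, 277.6]
orientation: [-0.203, -3.133, -0.001]
ft_force: [0.6, -1.1, -0.9]
width: 88.0
grasp_force: 0.0
```

Request:
{"name": "arm_command", "arguments": {
  "rows": [0, 0, 0, 0, 0, 0, -1, 0, 0, 0, 0, 0, 0, -1, 0, 0, 0, 0, 0, 0, -1, 0, 0, 0, 0, 0, 0, -1, 0, 0, 0, 0, 0, 0, -1]
}}

```text
t: 12.6
ee_pos: [588.1, -193.6, 278.8]
orientation: [0.205, 3.134, -0.0]
ft_force: [-0.4, -0.1, -0.3]
width: 51.4
grasp_force: 0.0
```

Request:
{"name": "arm_command", "arguments": {
  "rows": [0, 0, 0, 0, 0, 0, -1, 0, 0, 0, 0, 0, 0, -1, 0, 0, 0, 0, 0, 0, -1, 0, 0, 0, 0, 0, 0, -1, 0, 0, 0, 0, 0, 0, -1]
}}

```text
t: 13.1
ee_pos: [588.0, -193.4, 278.5]
orientation: [-0.205, -3.135, -0.0]
ft_force: [0.6, 0.4, 0.5]
width: 23.7
grasp_force: 30.0
```

Request:
{"name": "arm_command", "arguments": {
  "rows": [0, 0, 0, 0, 0, -0.08, -1, 0, 0, 0, 0, 0, -0.16, -1, 0, 0, 0, 0, 0, -0.16, -1, 0, 0, 0, 0, 0, -0.16, -1]
}}

```text
t: 13.5
ee_pos: [588.1, -193.5, 291.6]
orientation: [0.205, 3.134, -0.0]
ft_force: [0.4, -0.2, -2.5]
width: 23.6
grasp_force: 30.0
```

```bash
python3 m.py
```

```text
top 102 xy [637.5 175.9] ztop 299.6 spare [-41.3  -1.6] yaw 78.0
scene 71 xy [ 595.  -195.4] ztop 307.2 crowd [-60.   -4.1] yaw 76.5
scene 136 xy [ 622.6 -196.8] ztop 298.8 crowd [-32.5  -1.8] yaw 84.4
scene 28 xy [ 593.  -174.5] ztop 278.1 crowd [-64.8  16.4] yaw 70.8
scene 143 xy [639.4 175.4] ztop 299.0 spare [-39.4  -1.6] yaw 77.4
13.6 [ 587.9 -193.4  291.1] [0.13  0.991 0.   ] [-0.5 -0.5 -1.5] 23.909758013418664
```

Request:
{"name": "arm_command", "arguments": {
  "rows": [0, 0, 0, 0, 0.03, 0, -1, 0, 0, 0, 0.15, 0.03, 0, -1, 0, 0, 0, 0.3, 0.03, 0, -1, 0, 0, 0, 0.5, 0.03, 0, -1, 0, 0, 0, 0.65, 0.03, 0, -1]
}}

```text
t: 14.1
ee_pos: [534.9, -184.0, 291.1]
orientation: [-0.205, -3.134, -0.0]
ft_force: [-0.0, -0.5, -2.4]
width: 23.8
grasp_force: 30.0
```

Request:
{"name": "arm_command", "arguments": {
  "rows": [0, 0, 0, 0.15, 0, 0, -1, 0, 0, 0, 0.3, 0, 0, -1, 0, 0, 0, 0.45, 0, 0, -1, 0, 0, 0, 0.6, 0, 0, -1, 0, 0, 0, 0.75, 0, 0, -1]
}}

```text
t: 14.6
ee_pos: [476.3, -176.4, 291.3]
orientation: [0.205, 3.135, -0.0]
ft_force: [-0.2, -0.2, -1.8]
width: 23.6
grasp_force: 30.0
```

Request:
{"name": "arm_command", "arguments": {
  "rows": [0, 0, 0, 0.01, 0.1, 0, -1, 0, 0, 0, 0.02, 0.4, 0, -1, 0, 0, 0, 0.04, 0.7, 0, -1, 0, 0, 0, 0.04, 0.97, 0, -1]
}}

```text
t: 15.0
ee_pos: [484.4, -97.8, 291.4]
orientation: [0.206, 3.134, 0.0]
ft_force: [0.1, -0.6, -0.8]
width: 24.0
grasp_force: 30.0
```

Request:
{"name": "arm_command", "arguments": {
  "rows": [0, 0, 0, 0.01, 0.3, 0, -1, 0, 0, 0, 0.02, 0.6, 0, -1, 0, 0, 0, 0.04, 0.97, 0, -1]
}}

```text
t: 15.3
ee_pos: [491.5, -20.6, 291.4]
orientation: [0.206, 3.134, 0.0]
ft_force: [-0.1, 0.7, -1.3]
width: 23.6
grasp_force: 30.0
```

Request:
{"name": "arm_command", "arguments": {
  "rows": [0, 0, 0, 0.01, 0.3, 0, -1, 0, 0, 0, 0.02, 0.6, 0, -1, 0, 0, 0, 0.04, 0.97, 0, -1]
}}

```text
t: 15.6
ee_pos: [498.3, 56.9, 291.4]
orientation: [0.206, 3.134, 0.0]
ft_force: [-0.1, -0.2, -1.1]
width: 24.0
grasp_force: 30.0
```

Request:
{"name": "arm_command", "arguments": {
  "rows": [0, 0, 0, 0.01, 0.3, 0, -1, 0, 0, 0, 0.02, 0.6, 0, -1, 0, 0, 0, 0.04, 0.97, 0, -1]
}}

```text
t: 15.9
ee_pos: [505.2, 134.3, 291.4]
orientation: [0.206, 3.134, 0.0]
ft_force: [0.2, -0.8, -2.6]
width: 24.0
grasp_force: 30.0
```

Request:
{"name": "arm_command", "arguments": {
  "rows": [0, 0, 0.015, 0.01, 0.3, 0, -1, 0, 0, 0.025, 0.02, 0.6, 0, -1, 0, 0, 0.035, 0.04, 0.8, 0, -1, 0, 0, 0.035, 0.04, 0.95, 0, -1, 0, 0, 0.035, 0.04, 0.95, 0, -1]
}}

```text
t: 16.4
ee_pos: [511.9, 210.2, 291.2]
orientation: [0.373, 3.119, 0.001]
ft_force: [0.6, -0.5, -1.7]
width: 24.0
grasp_force: 30.0
```

```bash
python3 m.py
```

```text
top 101 xy [637.6 176. ] ztop 299.3 spare [-41.3  -1.5] yaw 78.4
top 109 xy [ 621.9 -196.1] ztop 300.6 crowd [-33.3  -1.2] yaw 84.4
scene 128 xy [ 623.1 -196.8] ztop 298.9 crowd [-31.9  -1.8] yaw 83.0
scene 174 xy [514.8 203. ] ztop 311.3 spare [-166.9   -4.7] yaw 76.2
scene 19 xy [518.8 228.4] ztop 285.4 spare [-169.2   20.9] yaw 67.0
scene 143 xy [639.  175.3] ztop 298.5 spare [-39.7  -1.8] yaw 75.3
16.5 [511.7 208.6 291.1] [ 0.237  0.971 -0.   ] [ 0.9 -0.3 -1.8] 23.9564909338781
```

Request:
{"name": "arm_command", "arguments": {
  "rows": [0, 0, 0, -0.1, -0.01, 0, -1, 0, 0, 0, -0.3, -0.01, 0, -1, 0, 0, 0, -0.5, -0.01, 0, -1, 0, 0, 0, -0.7, -0.01, 0, -1, 0, 0, 0, -0.9, -0.01, 0, -1]
}}

```text
t: 17.0
ee_pos: [583.4, 189.9, 291.2]
orientation: [0.379, 3.119, -0.0]
ft_force: [0.2, -0.1, -1.1]
width: 24.0
grasp_force: 30.0
```

Request:
{"name": "arm_command", "arguments": {
  "rows": [0, 0, 0, -0.1, 0, 0, -1, 0, 0, 0, -0.1, 0, 0, -1, 0, 0, 0, -0.1, 0, 0.06, -1, 0, 0, 0, -0.1, 0, 0.12, -1, 0, 0, 0, -0.1, 0, 0.16, -1]
}}

```text
t: 17.5
ee_pos: [588.6, 189.0, 278.2]
orientation: [-0.376, -3.118, 0.001]
ft_force: [-6.6, -2.5, 19.9]
width: 23.9
grasp_force: 30.0
```

Request:
{"name": "arm_command", "arguments": {
  "rows": [0, 0, 0, 0, 0, 0, -1, 0, 0, 0, 0, 0, 0, 1, 0, 0, 0, 0, 0, 0, 1, 0, 0, 0, 0, 0, 0, 1, 0, 0, 0, 0, 0, 0, 1]
}}

```text
t: 18.0
ee_pos: [589.4, 188.9, 278.6]
orientation: [0.377, 3.119, 0.0]
ft_force: [-0.3, -1.0, 0.1]
width: 52.6
grasp_force: 0.0
```

Request:
{"name": "arm_command", "arguments": {
  "rows": [0, 0, 0, 0, 0, 0, 1, 0, 0, 0, 0, 0, 0, 1, 0, 0, 0, 0, 0, -0.3, 1, 0, 0, 0, 0, 0, -0.6, 1, 0, 0, 0, 0, 0, -0.84, 1]
}}

```text
t: 18.5
ee_pos: [589.5, 188.9, 346.9]
orientation: [0.377, 3.118, 0.0]
ft_force: [-0.0, -0.0, -0.3]
width: 87.4
grasp_force: 0.0
```

```bash
python3 m.py
```

```text
top 110 xy [ 621.7 -196. ] ztop 300.2 crowd [-33.5  -1.1] yaw 83.6
scene 126 xy [ 623.2 -197. ] ztop 298.6 crowd [-31.8  -1.9] yaw 86.0
scene 139 xy [589.5 188.5] ztop 298.3 spare [-90.9  -0.9] yaw 76.0
scene 146 xy [639.5 175.7] ztop 298.8 spare [-39.4  -1.3] yaw 78.2
18.6 [590.6 189.3 348.6] [0.238 0.971 0.003] [ 0.1 -0.4  0.3] 87.99774183670091
```

Request:
{"name": "arm_command", "arguments": {
  "rows": [0, 0, 0, -0.31, -0.92, 0, 1, 0, 0, 0, -0.31, -0.92, 0, 1, 0, 0, 0, -0.31, -0.92, 0, 1]
}}

```text
t: 18.9
ee_pos: [595.5, 108.7, 344.4]
orientation: [-0.382, -3.117, 0.002]
ft_force: [-0.1, 0.2, -0.8]
width: 87.9
grasp_force: 0.0
```

Request:
{"name": "arm_command", "arguments": {
  "rows": [0, 0, 0, -0.31, -0.92, 0, 1, 0, 0, 0, -0.31, -0.92, 0, 1, 0, 0, 0, -0.31, -0.92, 0, 1]
}}

```text
t: 19.2
ee_pos: [602.3, 32.0, 344.6]
orientation: [-0.382, -3.117, 0.001]
ft_force: [-0.0, 1.0, 0.2]
width: 87.8
grasp_force: 0.0
```

Request:
{"name": "arm_command", "arguments": {
  "rows": [0, 0, 0, -0.31, -0.92, 0, 1, 0, 0, 0, -0.31, -0.92, 0, 1, 0, 0, 0, -0.31, -0.92, 0, 1]
}}

```text
t: 19.5
ee_pos: [609.0, -44.6, 344.8]
orientation: [-0.381, -3.118, 0.0]
ft_force: [-0.1, -1.5, -0.4]
width: 87.8
grasp_force: 0.0
```

Request:
{"name": "arm_command", "arguments": {
  "rows": [0, 0, 0, -0.31, -0.92, 0, 1, 0, 0, 0, -0.31, -0.92, 0, 1, 0, 0, 0, -0.31, -0.92, 0, 1]
}}

```text
t: 19.8
ee_pos: [615.7, -121.5, 344.9]
orientation: [-0.38, -3.118, -0.0]
ft_force: [0.7, 0.3, -0.0]
width: 87.8
grasp_force: 0.0
```

Request:
{"name": "arm_command", "arguments": {
  "rows": [0, 0, -0.035, -0.31, -0.91, 0, 1, 0, 0, -0.035, -0.31, -0.91, 0, 1, 0, 0, -0.035, -0.31, -0.91, 0, 1, 0, 0, -0.035, -0.31, -0.91, 0, 1, 0, 0, -0.035, -0.31, -0.91, 0, 1]
}}

```text
t: 20.3
ee_pos: [622.3, -195.0, 345.4]
orientation: [-0.203, -3.134, -0.001]
ft_force: [0.1, 0.4, -0.9]
width: 87.8
grasp_force: 0.0
```

Request:
{"name": "arm_command", "arguments": {
  "rows": [0, 0, 0, 0, 0, 0.3, 1, 0, 0, 0, 0, 0, 0.55, 1, 0, 0, 0, 0, 0, 0.75, 1, 0, 0, 0, 0, 0, 0.84, 1, 0, 0, 0, 0, 0, 0.84, 1]
}}

```text
t: 20.8
ee_pos: [621.9, -195.9, 277.6]
orientation: [-0.203, -3.133, -0.001]
ft_force: [0.7, -0.2, 0.1]
width: 88.1
grasp_force: 0.0
```

Request:
{"name": "arm_command", "arguments": {
  "rows": [0, 0, 0, 0, 0, 0, -1, 0, 0, 0, 0, 0, 0, -1, 0, 0, 0, 0, 0, 0, -1, 0, 0, 0, 0, 0, 0, -1, 0, 0, 0, 0, 0, 0, -1]
}}

```text
t: 21.3
ee_pos: [622.3, -197.4, 278.8]
orientation: [0.205, 3.134, -0.0]
ft_force: [0.0, 0.3, -0.4]
width: 51.9
grasp_force: 0.0
```

Request:
{"name": "arm_command", "arguments": {
  "rows": [0, 0, 0, 0, 0, 0, -1, 0, 0, 0, 0, 0, 0, -1, 0, 0, 0, 0, 0, 0, -1, 0, 0, 0, 0, 0, 0, -1, 0, 0, 0, 0, 0, 0, -1]
}}

```text
t: 21.8
ee_pos: [622.2, -197.3, 278.5]
orientation: [-0.205, -3.135, -0.0]
ft_force: [0.1, -0.2, 0.0]
width: 24.2
grasp_force: 30.0
```

Request:
{"name": "arm_command", "arguments": {
  "rows": [0, 0, 0, 0, 0, -0.08, -1, 0, 0, 0, 0, 0, -0.16, -1, 0, 0, 0, 0, 0, -0.16, -1, 0, 0, 0, 0, 0, -0.16, -1]
}}

```text
t: 22.2
ee_pos: [622.3, -197.3, 291.6]
orientation: [0.205, 3.134, -0.0]
ft_force: [-0.5, 0.2, -1.9]
width: 24.1
grasp_force: 30.0
```

```bash
python3 m.py
```

```text
top 105 xy [637.3 175.7] ztop 299.3 spare [-41.5  -1.8] yaw 79.0
top 92 xy [587.9 189.9] ztop 300.0 spare [-92.9   0.1] yaw 76.2
scene 59 xy [ 630.4 -201. ] ztop 302.0 crowd [-24.2  -5. ] yaw 81.3
scene 34 xy [ 627.7 -178.5] ztop 280.1 crowd [-29.8  17. ] yaw 71.0
scene 138 xy [589.8 188.5] ztop 298.7 spare [-90.7  -0.8] yaw 75.4
scene 149 xy [638.4 175.8] ztop 298.7 spare [-40.4  -1.5] yaw 78.0
22.3 [ 622.1 -197.2  291.2] [0.13  0.991 0.   ] [ 0.3  0.2 -2.1] 23.484727221048377
```

Request:
{"name": "arm_command", "arguments": {
  "rows": [0, 0, 0, 0.05, 0.03, 0, -1, 0, 0, 0, 0.25, 0.03, 0, -1, 0, 0, 0, 0.5, 0.03, 0, -1, 0, 0, 0, 0.7, 0.03, 0, -1, 0, 0, 0, 0.9, 0.03, 0, -1]
}}

```text
t: 22.8
ee_pos: [550.0, -185.1, 291.1]
orientation: [-0.205, -3.134, -0.0]
ft_force: [-0.0, -1.4, -2.2]
width: 23.6
grasp_force: 30.0
```

Request:
{"name": "arm_command", "arguments": {
  "rows": [0, 0, 0, 0.2, 0, 0, -1, 0, 0, 0, 0.4, 0, 0, -1, 0, 0, 0, 0.6, 0, 0, -1, 0, 0, 0, 0.8, 0, 0, -1, 0, 0, 0, 0.95, 0, 0, -1]
}}

```text
t: 23.3
ee_pos: [474.5, -175.2, 291.2]
orientation: [-0.205, -3.134, -0.0]
ft_force: [0.6, -0.3, -2.5]
width: 24.0
grasp_force: 30.0
```

Request:
{"name": "arm_command", "arguments": {
  "rows": [0, 0, 0, 0, 0, -0.1, -1, 0, 0, 0, 0, 0.2, -0.25, -1, 0, 0, 0, 0, 0.45, -0.25, -1, 0, 0, 0, 0, 0.7, -0.25, -1, 0, 0, 0, 0, 0.95, -0.25, -1]
}}

```text
t: 23.8
ee_pos: [486.7, -99.7, 312.2]
orientation: [0.206, 3.133, -0.0]
ft_force: [-0.4, 0.6, -2.9]
width: 23.9
grasp_force: 30.0
```

Request:
{"name": "arm_command", "arguments": {
  "rows": [0, 0, 0.02, 0, 0.2, 0, -1, 0, 0, 0.04, 0, 0.45, 0, -1, 0, 0, 0.06, 0, 0.7, 0, -1, 0, 0, 0.07, 0, 0.95, 0, -1, 0, 0, 0.07, 0, 0.95, 0, -1]
}}

```text
t: 24.3
ee_pos: [496.6, -23.2, 312.0]
orientation: [0.545, 3.093, 0.001]
ft_force: [-0.4, -0.7, -1.3]
width: 24.0
grasp_force: 30.0
```

```bash
python3 m.py
```

```text
top 99 xy [637.2 175.8] ztop 299.6 spare [-41.6  -1.7] yaw 78.5
top 93 xy [588.1 190.1] ztop 299.4 spare [-92.7   0.3] yaw 78.6
scene 178 xy [501.7 -25.1] ztop 327.9 crowd [-175.   152.4] yaw 76.5
scene 140 xy [589.9 188.5] ztop 298.8 spare [-90.6  -0.8] yaw 80.4
scene 149 xy [638.3 175.7] ztop 298.7 spare [-40.5  -1.6] yaw 72.5
24.4 [496.2 -24.8 311.7] [ 0.342  0.94  -0.   ] [-0.1  0.1 -0.7] 23.760760809350536
```

Request:
{"name": "arm_command", "arguments": {
  "rows": [0, 0, 0, 0.12, 0.2, 0, -1, 0, 0, 0, 0.25, 0.4, 0, -1, 0, 0, 0, 0.38, 0.65, 0, -1, 0, 0, 0, 0.51, 0.85, 0, -1, 0, 0, 0, 0.51, 0.85, 0, -1]
}}

```text
t: 24.9
ee_pos: [480.5, 53.6, 311.5]
orientation: [0.545, 3.094, 0.0]
ft_force: [-0.4, -1.0, -1.0]
width: 23.5
grasp_force: 30.0
```

Request:
{"name": "arm_command", "arguments": {
  "rows": [0, 0, 0, 0, 0, 0, -1, 0, 0, 0, 0, 0, 0, -1]
}}

```text
t: 25.1
ee_pos: [480.9, 52.0, 311.4]
orientation: [0.549, 3.093, -0.001]
ft_force: [0.1, -0.0, -2.9]
width: 24.0
grasp_force: 30.0
```

Run:
```python
from h import *
r=R.from_euler('z',20,degrees=True).as_matrix()[:2,:2]; h=np.array([480.9,52.7])
o=ctrl.get_obs(); print(o['ee_pos'].round(1),'tcp in holder',(r@(o['ee_pos'][:2]-h)).round(1),R.from_rotvec(o['orientation']).as_matrix()[:,1].round(3))
for n in('scene','top'):
    im,d,W,K,T=grab(n,'hold_%s.png'%n)
    L=(W[...,:2]-h)@r.T
    near=(abs(L[...,0])<40)&(abs(L[...,1])<60)
    for a,b in((50,90),(120,140),(140,200),(200,230),(240,262),(270,305),(305,325)):
        Q=L[near&(W[...,2]>a)&(W[...,2]<b)]
        if len(Q)>5: print(n,a,b,len(Q),np.percentile(Q,[3,97],axis=0).round(1).tolist(),cv2.minAreaRect(Q.astype(np.float32))[1:])
im=cv2.imread('pics/hold_scene.png')[130:260,230:380]
cv2.imwrite('pics/crop1.png',cv2.resize(im,None,fx=4,fy=4,interpolation=2))
```

```text
[480.9  52.  311.4] tcp in holder [ 0.3 -0.7] [ 0.344  0.939 -0.   ]
scene 50 90 328 [[-16.8, -51.1], [17.6, 51.7]] ((36.793819427490234, 105.5261001586914), 0.01351489033550024)
scene 120 140 50 [[0.7, -39.5], [8.1, 40.8]] ((8.552925109863281, 83.57152557373047), 4.859378814697266)
scene 140 200 342 [[-0.4, -37.6], [9.0, 41.3]] ((13.014453887939453, 84.04602813720703), 8.3665189743042)
scene 200 230 194 [[-4.9, -37.6], [8.2, 40.5]] ((14.617830276489258, 83.26773071289062), 0.10754435509443283)
scene 240 262 127 [[-6.5, -22.6], [8.3, 23.6]] ((15.965751647949219, 49.05318832397461), 1.6151777505874634)
scene 270 305 151 [[-6.6, -20.6], [11.4, 23.6]] ((19.5678768157959, 49.6163330078125), 21.430742263793945)
scene 305 325 108 [[-8.6, -20.1], [11.8, 20.8]] ((22.41904640197754, 46.297996520996094), 27.73992919921875)
top 50 90 68 [[-17.3, -51.0], [-9.2, 49.2]] ((11.605220794677734, 102.41065216064453), 3.7945611476898193)
```

View pics/crop1.png

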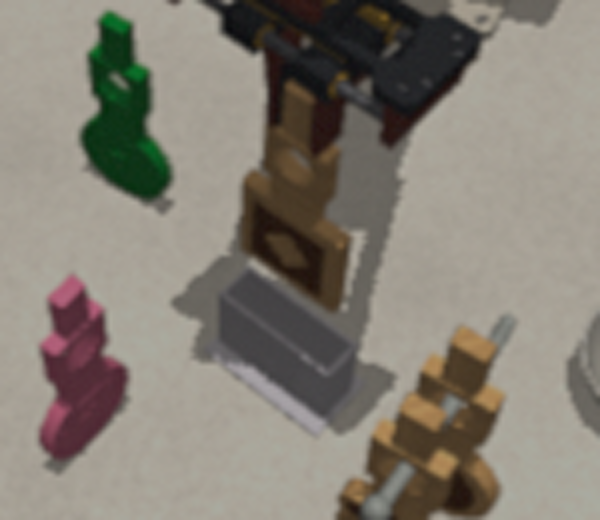

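The crop shows the square mould (~290,220) held directly over the holder's slot (~290,310), aligned with it. I lower it now.

Request:
{"name": "arm_command", "arguments": {
  "rows": [0, 0, 0, 0, 0, 0.25, -1, 0, 0, 0, 0, 0, 0.5, -1, 0, 0, 0, 0, 0, 0.7, -1, 0, 0, 0, 0, 0, 0.85, -1, 0, 0, 0, 0, 0, 0.95, -1]
}}

```text
t: 25.7
ee_pos: [480.5, 52.5, 234.4]
orientation: [-0.549, -3.092, 0.0]
ft_force: [0.9, 0.3, -2.5]
width: 23.8
grasp_force: 30.0
```

Request:
{"name": "arm_command", "arguments": {
  "rows": [0, 0, 0, 0, 0, 0.15, -1, 0, 0, 0, 0, 0, 0.3, -1, 0, 0, 0, 0, 0, 0.42, -1, 0, 0, 0, 0, 0, 0.5, -1, 0, 0, 0, 0, 0, 0.55, -1]
}}

```text
t: 26.2
ee_pos: [480.5, 53.0, 190.6]
orientation: [-0.548, -3.093, 0.0]
ft_force: [-0.2, -0.9, -1.4]
width: 23.9
grasp_force: 30.0
```

Request:
{"name": "arm_command", "arguments": {
  "rows": [0, 0, 0, 0, 0, 0.01, -1, 0, 0, 0, 0, 0, 0.02, -1, 0, 0, 0, 0, 0, 0.03, -1, 0, 0, 0, 0, 0, 0.03, -1]
}}

```text
t: 26.6
ee_pos: [480.8, 53.0, 189.1]
orientation: [0.548, 3.093, 0.0]
ft_force: [-0.6, 0.5, -1.7]
width: 23.8
grasp_force: 30.0
```

Not resting yet (−1.7 N); lower a few more mm in small steps.

Request:
{"name": "arm_command", "arguments": {
  "rows": [0, 0, 0, 0, 0, 0.01, -1, 0, 0, 0, 0, 0, 0.02, -1, 0, 0, 0, 0, 0, 0.02, -1, 0, 0, 0, 0, 0, 0.02, -1]
}}

```text
t: 27.0
ee_pos: [480.9, 53.0, 187.5]
orientation: [0.548, 3.093, 0.0]
ft_force: [0.4, -0.3, 1.5]
width: 24.1
grasp_force: 30.0
```

Request:
{"name": "arm_command", "arguments": {
  "rows": [0, 0, 0, 0, 0, 0.01, -1, 0, 0, 0, 0, 0, 0.01, -1, 0, 0, 0, 0, 0, 0.01, -1]
}}

```text
t: 27.3
ee_pos: [481.2, 52.8, 187.5]
orientation: [0.548, 3.092, 0.0]
ft_force: [-2.2, -1.8, 10.3]
width: 24.2
grasp_force: 30.0
```

Request:
{"name": "arm_command", "arguments": {
  "rows": [0, 0, 0, 0, 0, -0.01, -1, 0, 0, 0, 0, 0, -0.01, 1, 0, 0, 0, 0, 0, -0.01, 1, 0, 0, 0, 0, 0, -0.01, 1, 0, 0, 0, 0, 0, -0.01, 1]
}}

```text
t: 27.8
ee_pos: [480.6, 53.0, 187.2]
orientation: [-0.548, -3.093, 0.0]
ft_force: [0.2, 1.0, 0.2]
width: 52.1
grasp_force: 0.0
```

Request:
{"name": "arm_command", "arguments": {
  "rows": [0, 0, 0, 0, 0, 0, 1, 0, 0, 0, 0, 0, 0, 1, 0, 0, 0, 0, 0, 0, 1, 0, 0, 0, 0, 0, 0, 1, 0, 0, 0, 0, 0, -0.2, 1]
}}

```text
t: 28.3
ee_pos: [479.3, 52.8, 201.9]
orientation: [-0.547, -3.09, 0.002]
ft_force: [-0.0, -0.4, 0.4]
width: 87.2
grasp_force: 0.0
```

Request:
{"name": "arm_command", "arguments": {
  "rows": [0, 0, 0, 0, 0, -0.3, 1, 0, 0, 0, 0, 0, -0.6, 1, 0, 0, 0, 0, 0, -1, 1, 0, 0, 0, 0, 0, -1, 1]
}}

```text
t: 28.7
ee_pos: [482.9, 53.2, 287.1]
orientation: [0.547, 3.087, 0.003]
ft_force: [1.0, 0.6, 0.6]
width: 87.8
grasp_force: 0.0
```

Request:
{"name": "arm_command", "arguments": {
  "rows": [0, 0, 0, 0, 0, -0.5, 1, 0, 0, 0, 1, 0, -1, 1, 0, 0, 0, 1, 0, -1, 1, 0, 0, 0, 1, 0, -1, 1, 0, 0, 0, 1, 0, -1, 1]
}}

```text
t: 29.2
ee_pos: [405.3, 80.6, 363.2]
orientation: [0.546, 3.093, 0.0]
ft_force: [0.4, 0.3, -0.4]
width: 87.9
grasp_force: 0.0
```

```bash
python3 m.py
python3 - <<'E'
from h import *
r=R.from_euler('z',20,degrees=True).as_matrix()[:2,:2]; h=np.array([480.9,52.7])
im,d,W,K,T=grab('scene','end.png')
L=(W[...,:2]-h)@r.T; near=(abs(L[...,0])<45)&(abs(L[...,1])<60)&(im[...,0].astype(int)-im[...,2]>25)
for a,b in((80,100),(100,125),(160,180),(180,202),(199,230)):
    Q=L[near&(W[...,2]>a)&(W[...,2]<b)]
    if len(Q)>5: print(a,b,len(Q),np.percentile(Q,[3,97],axis=0).round(1).tolist())
print('ztop',np.percentile(W[near][:,2],98))
o=np.load('scene0.npz'); dz=np.abs(o['W'][...,2]-W[...,2]); print((dz>15).sum())
E
```

```text
top 96 xy [637.6 175.4] ztop 299.6 spare [-41.2  -2.1] yaw 76.8
top 93 xy [587.8 190. ] ztop 298.9 spare [-92.9   0.2] yaw 77.1
scene 137 xy [590.  188.5] ztop 298.7 spare [-90.5  -0.8] yaw 73.8
scene 146 xy [639.2 175.7] ztop 299.0 spare [-39.6  -1.3] yaw 77.3
29.3 [405.8  80.3 362.4] [ 0.344  0.939 -0.001] [ 0.5 -1.2  0.1] 87.88983874908685
80 100 118 [[-5.4, -38.3], [7.7, 40.1]]
100 125 80 [[-5.8, -18.2], [7.7, 22.3]]
160 180 71 [[-5.0, -21.1], [7.5, 23.1]]
180 202 39 [[1.9, -8.5], [7.6, 12.3]]
199 230 52 [[-6.0, -10.3], [7.7, 11.8]]
ztop 206.98284684118025
15402
```

View pics/end.png

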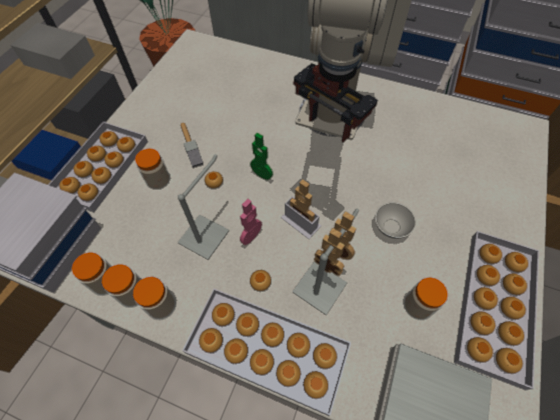

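The end picture shows the square mould upright in the holder (302,200), its top 207 mm high as expected. The round and flower moulds hang on the spare hook (338,240), the bystanders look unmoved, and the gripper is clear.

```bash
python3 -c "
from workcell import ctrl
print(ctrl.close_job())"
```

```text
the job is handed in; nothing more can be done
None
```

I handed the job in at about 29 s: the round and flower moulds hang released on the spare hook, and the square mould stands upright and released in the holder; the last picture showed the bystanders in place and the gripper clear, but handing in returned no verdict.

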